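# Book out a gift box: square it on the measuring scale, scan its label

## Task

The gift box was put down askew on the measuring scale: push it square into the corner of the two fences, its long side flush against the back fence and its end flush against the left fence. Then take the hand scanner out of its holder, hold it upright with its red window about 8 cm above the middle of the box's bar code label, its broad head lying across all the bars, and keep it still there for about a second. Lower the scanner back window-down to the bottom of its holder without dropping it, leave the box square in the corner, and leave the other things on the table where they are.

Things in the scene. Friction and masses are not known exactly. Their poses are not given: they have to be found in the camera images.
- measuring_scale: Low parcel scale, fixed: grey base, bare steel plate 220 (x) x 300 (y) mm, its top 30 mm above the table. Origin on the table under the plate's middle; x points to the back fence, y to the left fence, z up. Fences 47 mm above the plate, inner faces at x = +110 and y = +150 mm; front and right are open. A display head 118 mm high stands outside the left fence (x 5 to 55, y 154 to 242 mm).
- fence_corner (a point): The inner corner where back and left fence meet, at the height of the plate's top; same axes as the scale.
- gift_box: Black closed gift box, 115 (x) x 190 (y) x 46 mm high, 0.2 to 0.35 kg, flat on the plate, loose; slides when pushed with 1 to 4 N. Origin: centre of its underside. Its frame is turned half round: when square on the scale its x points to the front and its y to the right (yaw = scale's + pi). It starts up to 20 degrees askew, its centre 40 to 70 mm short of its place in x and 25 to 70 mm in y.
- box_corner (a point): The box's bottom corner at its own (-57.5, -95, 0) mm: the one that belongs in fence_corner.
- barcode_label: White paper label 56 (x) x 92 (y) mm on the box's top, off its middle: at (+16, -36, +46) mm in the box's frame. Origin: its centre; z up; x and y point as the scale's when the box is square. Its black bars run along x, 36 mm long, ranged side by side over 70 mm along y, centred on the label.
- scanner_holder: Grey plastic table holder, fixed: foot 104 (x) x 124 (y) x 12 mm with an upright pocket, inside 48 (x) x 74 (y) mm, walls 4 mm, rim flared outward, 82 mm above the table. Origin on the table under the pocket's middle; z up. It and the blue parts bin stand on either side of the scale, which on which varies.
- holder_floor (a point): Middle of the pocket's floor, 12 mm above the table; same axes as the holder.
- barcode_scanner: Black wand-shaped scanner, 199 mm long, 0.15 kg: head 105 mm long, 66 (y) x 38 (z) mm, straight round grip. Starts upright in the holder, window down: its x (grip to window, the scan direction) points down, y along the holder's y, z along the holder's x. Origin 98.5 mm behind the window; the scan axis runs at its z = +18.5 mm. The head fits the pocket with 4 mm to spare all round, either way.
- scanner_window (a point): Middle of the scanner's red window at its head end; scanner's axes. The scan line spreads along the scanner's y (the head's broad way).
- scan_spot (a point): The point 80 mm straight in front of the red window, where the scanner reads best; scanner's axes.
- scanner_grip (a point): Where to grip: on the grip's axis, 173.5 mm from the window end and 25 mm below the grip's end when it stands in its holder; about 31 mm thick there in every direction; a grip of 40 N holds it firmly.
- parts_bin: Blue open parts bin, empty, 121 x 163 x 78 mm, a bystander. Origin: centre of its underside.
- marker_red: White felt marker with red cap, 136 x 17 x 18 mm, lying to the right of the scale, a bystander. Origin: centre of its underside.
- tape_roll_brown: Roll of brown tape, 102 mm across, 48 mm high, at the right edge, a bystander. Origin: centre of its underside.
- screwdriver: Screwdriver 210 mm long, lying in front of the white antenna tray, a bystander. Origin: centre of its underside.
- calculator: Desk calculator 146 x 102 x 17 mm, behind the scale, a bystander. Origin: centre of its underside.

How it is judged:
By the outcome, as a careful person would: the job done as asked, in the order asked, and still so for the second after the job is handed in, with the robot touching nothing.
It also fails if it takes over 67 s, if anything falls off the work surface, if the arm or the gripper's body presses on something with over 40 N, if the wrist force passes 120 N, or if a joint passes its speed limit or range.

## Robot

A 7-joint arm with a two-finger parallel gripper is mounted at the origin on a cart in front of the work surface, level with it; the furniture and walls round the work are solid. World frame = base frame: x ahead of the robot, y to its left, z up, the work surface at z = 0. Lengths are in m, angles in rad, forces in N, time in s.
With the tool pointing down it reaches from about 0.425 to 0.925 m from the base axis. Payload 6.8 kg.
Tool frame: the origin (TCP) lies between the finger pads; the fingertips stand finger_overhang ahead of it and the grasp point (between the pads) lies 6 mm ahead of it (finger_overhang is the distance from the TCP to the fingertips, in m); z points along the fingers, y is the line along which they close (so a half turn about z gives the same grasp; the last joint's range is limited). The gripper opens to 85 mm and grips with 20 to 120 N. Pads are 22 mm wide; open, the fingers measure 114 mm over their backs; the gripper's body (76 mm by 85 mm) begins 54 mm behind the grasp point. The pads swing forward as they close: fully open they stand 13 mm farther back than shut.
Start: joints at [1.191, 0.477, 0.022, 1.555, -0.011, 1.109, -0.083], TCP at [0.181, -0.65, 0.256] pointing down, gripper open.
Joint ranges: [-2.96, 2.96], [-0.34, 2.1], [-1.41, 1.46], [0.24, 2.44], [-1.37, 4.51], [0.17, 1.92], [-2.96, 2.96]. Speed limits (rad/s): [2.39, 2.39, 3.14, 3.14, 3.14, 3.14, 3.14].

## Interface

Orientations are given as a unit quaternion [w, x, y, z].
In Python, from station import * gives the robot as it stands.
- The arm moves only by the tool drive_tool, never from a script. Its argument "increments" is a list of rows, each an object of numbers: "claw": the finger opening in m, from 0 to 0.0854; "dx", "dy", "dz": the shift along the tool's x, y, z in m; "wx", "wy", "wz": the turn, a rotation vector about the tool's x, y, z in degrees. A call has 1 to 20 rows; each row shifts and turns the commanded pose from where the row before left it, along the tool's axes as they then stand; what a row does not reach is not made up. A row lasts 1/8 s, in which the tool goes at most 62.5 mm and 10.7 degrees, less where a joint would pass 70% of its speed; a pose out of reach is approached as far as the arm can. A call with a gripper value outside its range is refused whole. The fingers move at their own pace and stop on an object; "newtons" is the grip in N (left out, the last holds). Time passes only in rows, so rows that do not move let the fingers close. It gives the time, the measured TCP pose, the force, the opening and the grip force at its end, in the units of the state.
- get_obs(): the state, without advancing time (a new reading comes with each control period).
- read_camera(name): name is "scene" or "top" or "wrist"; returns (picture, depth): 384x512x3 uint8, red, green, blue; 384x512 float32, m along the optical axis (not along the pixel's ray), 0 where there is no reading.
- calibration(name): a dict with "intrinsics" (3x3 intrinsics, pixels), "k1" (the pictures are not rectified: a ray, as slopes to the right and down, at radius r is drawn at 1 + k1 r^2 times it, then the intrinsics apply), "R" (3x3) and "t" (3): a world point X has camera coordinates R X + t; the wrist camera has in their place "mount" (4x4, takes a point from camera to tool coordinates, whose origin is the TCP and whose axes are the flange's). Camera axes: x right, y down, z forward; pixel columns grow to the right and rows downward; lengths in m; the calibration is good to about 2 mm. A picture is of the moment at which its call begins: read the wrist's pose just before it. calibration takes no time and is no camera call.
- hand_in(): hands the job in; it is judged then, once.
The state is a dict: "t": time; "q": joint angles; "joint_vel": joint speeds; "joint_torque": joint torques, N m; "eef_pos": TCP position; "tool_rot": TCP orientation; "contact_force": force on the tool from outside, world axes, zero at the start; "torque": the same for the moment, N m; "gripper_width": opening from 0.0 (shut) to 1.0 (fully open); "grasp_force": force on a finger pad.
Only numpy, scipy, OpenCV 4.12 (cv2) and the standard library are available. Lean on these libraries where they do the work, as an engineer would, in place of code of your own. Each camera call takes 0.05 s, during which the arm holds its last target. There are 200 camera calls.

## Working session

There is one attempt and no reset: what is moved stays moved. The work goes in short steps, Python scripts to look and compute and a tool call to move; the robot and the scene stay as the last step left them, time stands still between calls to the robot, and variables do not carry over. Pictures are saved under pics/ and viewed, at most 10 in all, crops included, and the job is handed in when it is done.

Besides the shell and the picture viewer there is one more tool, called in YAML: its name, and indented under it one key for each argument. drive_tool: Moves the arm, as the interface text tells. Its arguments: {"type":"object","properties":{"increments":{"type":"array","items":{"type":"object","properties":{"claw":{"type":"number"},"dx":{"type":"number"},"dy":{"type":"number"},"dz":{"type":"number"},"wx":{"type":"number"},"wy":{"type":"number"},"wz":{"type":"number"}}}},"newtons":{"type":"number"}},"required":["increments"]}

```bash
ls; mkdir -p pics
python3 - <<'E'
from station import *
import cv2,numpy as np
o=get_obs();print({k:np.round(v,3).tolist() for k,v in o.items()})
try: print(finger_overhang)
except Exception as e: print(e)
for n in("scene","top"):
    c=calibration(n);print(n,np.round(c["intrinsics"],1).tolist(),c["k1"],np.round(c["R"],3).tolist(),np.round(c["t"],3).tolist())
    p,d=read_camera(n);np.savez(n+"0.npz",p=p,d=d);cv2.imwrite(f"pics/{n}0.png",p[:,:,::-1])
c=calibration("wrist");print(np.round(c["mount"],3).tolist(), c["k1"])
E
```

```text
pics
{'t': 0.0, 'q': [1.191, 0.478, 0.022, 1.556, -0.012, 1.109, -0.083], 'joint_vel': [-0.001, -0.0, -0.002, 0.0, -0.0, 0.0, 0.001], 'joint_torque': [0.0, -59.644, 1.608, -28.119, 0.012, 0.009, 0.0], 'eef_pos': [0.181, -0.65, 0.255], 'tool_rot': [-0.001, 0.991, 0.135, -0.0], 'contact_force': [0.45, -0.16, 0.147], 'torque': [0.005, 0.008, -0.008], 'grasp_force': 0.0, 'gripper_width': 1.007}
0.025
scene [[442.3, 0.0, 259.6], [0.0, 442.3, 188.2], [0.0, 0.0, 1.0]] 0.02100494603992172 [[-0.513, -0.858, 0.02], [-0.42, 0.23, -0.878], [0.749, -0.459, -0.478]] [0.265, 0.357, 0.994]
top [[376.0, 0.0, 262.0], [0.0, 376.0, 192.7], [0.0, 0.0, 1.0]] 0.03143811268276496 [[-0.045, -0.999, -0.007], [-0.97, 0.046, -0.238], [0.238, -0.004, -0.971]] [-0.021, 0.631, 1.264]
[[-0.0, -0.956, -0.294, 0.075], [1.0, -0.0, 0.0, -0.0], [-0.0, -0.294, 0.956, -0.117], [0.0, 0.0, 0.0, 1.0]] -0.02145712419754383
```

View pics/top0.png

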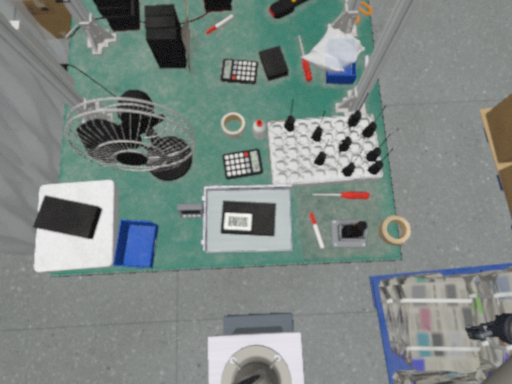

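View pics/scene0.png

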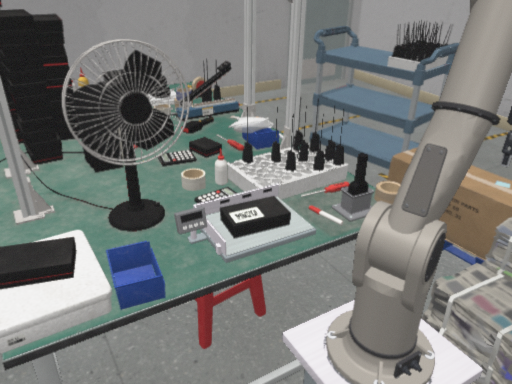

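The top view shows the scale at about (248,218), with the black box on it and the label at (238,222). The holder and scanner are at (348,232), the marker at (317,230), the tape at (396,230) and the bin at (136,243). The scale's display is on the left, at (190,210).

```bash
cat > h.py <<'E'
from station import *
import cv2,numpy as np
from scipy.spatial.transform import Rotation as Ro
def cam(n,o=None):
    c=calibration(n);K=np.array(c["intrinsics"])
    if "mount" in c:
        q=np.array(o["tool_rot"]);T=np.eye(4);T[:3,:3]=Ro.from_quat(q[[1,2,3,0]]).as_matrix();T[:3,3]=o["eef_pos"]
        M=T@np.array(c["mount"]);R=M[:3,:3].T;t=-R@M[:3,3]
    else: R=np.array(c["R"]);t=np.array(c["t"])
    return K,np.array([c["k1"],0,0,0,0.]),R,t
def rays(uv,C):
    K,k,R,t=C;u=cv2.undistortPoints(np.array(uv,float).reshape(-1,1,2),K,k)[:,0]
    return -R.T@t,np.c_[u,np.ones(len(u))]@R
def onplane(uv,C,z):
    o,d=rays(uv,C);return o+d*((z-o[2])/d[:,2])[:,None]
def proj(X,C):
    K,k,R,t=C;return cv2.projectPoints(np.array(X,float).reshape(-1,1,3),cv2.Rodrigues(R)[0],t,K,k)[0][:,0]
def cloud(d,C):
    v,u=np.mgrid[:384,:512];o,r=rays(np.c_[u.ravel(),v.ravel()],C)
    return (o+r*d.ravel()[:,None]).reshape(384,512,3)
E
python3 - <<'E'
from h import *
f=np.load("top0.npz");p,d=f["p"],f["d"];C=cam("top");X=cloud(d,C)
print("table z",np.median(X[160:175,200:220,2]),"plate z",np.median(X[240:246,230:270,2]),X[240,250])
print("box z",np.median(X[210:230,258:270,2]))
# heights crop
roi=np.s_[175:260,180:380]
hm=np.clip(X[roi][:,:,2]*255/0.25,0,255).astype(np.uint8)
im=p[roi][:,:,::-1]
out=np.vstack([cv2.resize(im,None,fx=4,fy=4,interpolation=2)[:,:],cv2.resize(cv2.applyColorMap(hm,2),None,fx=4,fy=4,interpolation=0)])
out=cv2.resize(out,None,fx=.88,fy=.88)
cv2.imwrite("pics/crop.png",out);print(out.shape)
z=X[:,:,2];m=np.zeros_like(z,bool);m[175:260,180:380]=1
for nm,mm in(("box",(z>.065)&(z<.085)),("high",(z>.15)&(z<.25)),("hold",(z>.07)&(z<.095))):
    q=X[mm&m];k=(mm&m);k[:, :300]&=(nm=="box");
    if nm=="box": k[:,300:]=0
    P=X[k];print(nm,len(P),P.min(0).round(3),P.max(0).round(3),np.median(P,0).round(3),cv2.minAreaRect(P[:,:2].astype(np.float32)))
E
```

```text
table z -0.0002580031159364893 plate z 0.02975507032042568 [0.46816289 0.00077045 0.03050896]
box z 0.07562989249157137
(598, 704, 3)
box 2263 [ 0.439 -0.185  0.065] [0.695 0.242 0.085] [0.554 0.006 0.076] ((0.5724544525146484, 0.02187103033065796), (0.2206742763519287, 0.4395664930343628), 8.739605903625488)
high 134 [ 0.463 -0.372  0.151] [ 0.494 -0.341  0.215] [ 0.476 -0.351  0.207] ((0.4787008762359619, -0.35637733340263367), (0.03067021630704403, 0.031078647822141647), 1.4392896890640259)
hold 242 [ 0.447 -0.441  0.07 ] [ 0.689 -0.196  0.094] [ 0.483 -0.344  0.079] ((0.567362904548645, -0.3136894106864929), (0.2448352575302124, 0.2325933426618576), 87.27657318115234)
```

View pics/crop.png

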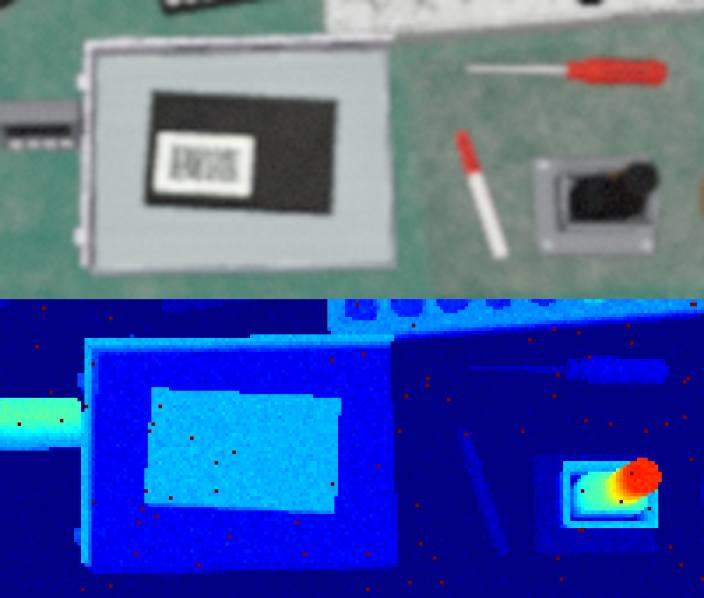

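The crop shows the scale turned only a few degrees, with the box 1–3° askew. The grip top is at crop (640,475) in the height map, above the holder. Next I'll get exact numbers.

```bash
cat > meas.py <<'E'
from h import *
def rect(P):
    (c,s,a)=cv2.minAreaRect(P[:,:2].astype(np.float32));b=cv2.boxPoints((c,s,a))
    e=b[1]-b[0];f=b[2]-b[1]
    if np.linalg.norm(f)>np.linalg.norm(e): e=f   # long side
    y=np.degrees(np.arctan2(-e[0],e[1])); y=(y+90)%180-90
    return np.round(c,4),np.round(sorted(s),4),round(y,2)
def big(m):
    m=cv2.morphologyEx(m.astype(np.uint8),cv2.MORPH_OPEN,np.ones((3,3)))
    n,l,s,_=cv2.connectedComponentsWithStats(m);return l==1+np.argmax(s[1:,4])
E
python3 - <<'E'
from meas import *
f=np.load("top0.npz");p,d=f["p"],f["d"];C=cam("top");X=cloud(d,C);z=X[:,:,2]
R=lambda a,b,c,e:(X[:,:,0]>a)&(X[:,:,0]<b)&(X[:,:,1]>c)&(X[:,:,1]<e)
k=cv2.medianBlur(z.astype(np.float32),3)
box=big((abs(k-.076)<.008)&R(.46,.66,-.11,.12));print("box",rect(X[box]),np.median(z[box]))
lab=big(box&(cv2.erode(p.min(2),np.ones((1,1)))>150));lab2=cv2.morphologyEx(lab.astype(np.uint8),3,np.ones((9,9)))>0;print("label",rect(X[lab2]))
# back fence top and left fence top
bf=(abs(k-.077)<.006)&R(.6,.72,-.15,.14)&~box
P=X[bf];print("backfence",len(P),P.min(0).round(3),P.max(0).round(3));
for y0 in np.arange(-.12,.14,.04):
    s=P[abs(P[:,1]-y0)<.02]; print(round(y0,2),s[:,0].min().round(4),s[:,0].max().round(4),end="; ")
lf=(abs(k-.077)<.006)&R(.42,.64,.10,.17)&~box
P=X[lf];print("\nleft",len(P))
for x0 in np.arange(.44,.64,.04):
    s=P[abs(P[:,0]-x0)<.02]; print(round(x0,2),s[:,1].min().round(4),s[:,1].max().round(4),end="; ")
pl=(abs(k-.030)<.006)&R(.40,.68,-.2,.17);pl=big(pl|box);P=X[pl];print("\nplate",rect(P))
ho=big((abs(k-.012)<.005)&R(.38,.6,-.45,-.24)|((k>.005)&R(.38,.6,-.42,-.27)));
ft=(abs(k-.012)<.004)&R(.38,.6,-.45,-.24);ft=cv2.morphologyEx(ft.astype(np.uint8),2,np.ones((2,2)))>0;print("foot",rect(X[ft]))
rim=(abs(k-.082)<.008)&R(.38,.6,-.42,-.26);rim=cv2.connectedComponentsWithStats(rim.astype(np.uint8));print("rim",[(rect(X[rim[1]==i]),int((rim[1]==i).sum())) for i in range(1,rim[0]) if (rim[1]==i).sum()>10])
g=(z>.19)&(z<.22)&R(.38,.6,-.42,-.26);print("grip",rect(X[g]),np.median(X[g],0),g.sum(),np.percentile(z[g],90))
E
```

```text
box (array([0.5433, 0.0015]), array([0.1161, 0.1896]), np.float32(-5.38)) 0.07589893173258333
label (array([0.435 , 0.0256]), array([0.1016, 0.2676]), np.float32(-81.37))
backfence 140 [ 0.65  -0.148  0.061] [0.719 0.139 0.083]
-0.12 0.65 0.7189; -0.08 0.651 0.657; -0.04 0.6537 0.6597; 0.0 0.6552 0.6597; 0.04 0.6537 0.659; 0.08 0.6548 0.6611; 0.12 0.6563 0.6624; 
left 102
0.44 0.1576 0.1622; 0.48 0.1571 0.1619; 0.52 0.1572 0.1619; 0.56 0.1568 0.1684; 0.6 0.1537 0.1572; 
plate (array([0.5427, 0.0022]), array([0.2272, 0.3096]), np.float32(-1.44))
foot (array([ 0.4333, -0.2199]), array([0.1296, 0.4081]), np.float32(17.44))
rim [((array([ 0.4806, -0.3571]), array([0.0634, 0.0907]), np.float32(-2.82)), 161), ((array([ 0.4641, -0.3523]), array([0.0077, 0.0592]), np.float32(-11.98)), 19)]
grip (array([ 0.4789, -0.3563]), array([0.0304, 0.0306]), np.float32(5.27)) [ 0.47793864 -0.3553889   0.20916298] 96 0.21196958495549767
```

The box is at (0.543, 0.002) with yaw -5.4°. The scale is at about (0.543, 0.005) with yaw -1.4°. The scanner grip is at (0.479, -0.356), with its top at 0.211. Sizes and heights match what was given. I'll move to the front of the box.

drive_tool:
  increments:
    - {"wz": 8.5, "claw": 0.085}
    - {"wz": 8.5}
    - {"dx": 0.04, "dy": -0.03}
    - {"dx": 0.04, "dy": -0.03}
    - {"dx": 0.04, "dy": -0.03}
    - {"dx": 0.04, "dy": -0.03}
    - {"dx": 0.008, "dy": -0.045}
    - {"dx": 0.008, "dy": -0.045}
    - {"dx": 0.008, "dy": -0.045}
    - {"dx": 0.008, "dy": -0.045}
    - {"dx": 0.008, "dy": -0.045}
    - {"dx": 0.008, "dy": -0.045}
    - {"dx": 0.008, "dy": -0.045}
    - {"dx": 0.008, "dy": -0.045}
    - {"dx": 0.008, "dy": -0.045}
    - {"dx": 0.008, "dy": -0.045}
    - {"dx": 0.008, "dy": -0.045}
    - {"dx": 0.008, "dy": -0.045}

```text
schema error: expected keys claw, dx, dy, dz, wx, wy, wz
```

drive_tool:
  increments:
    - {"dx": 0, "dy": 0, "dz": 0, "wx": 0, "wy": 0, "wz": 8.5, "claw": 0.085}
    - {"dx": 0, "dy": 0, "dz": 0, "wx": 0, "wy": 0, "wz": 8.5, "claw": 0.085}
    - {"dx": 0.04, "dy": -0.03, "dz": 0, "wx": 0, "wy": 0, "wz": 0, "claw": 0.085}
    - {"dx": 0.04, "dy": -0.03, "dz": 0, "wx": 0, "wy": 0, "wz": 0, "claw": 0.085}
    - {"dx": 0.04, "dy": -0.03, "dz": 0, "wx": 0, "wy": 0, "wz": 0, "claw": 0.085}
    - {"dx": 0.04, "dy": -0.03, "dz": 0, "wx": 0, "wy": 0, "wz": 0, "claw": 0.085}
    - {"dx": 0.008, "dy": -0.045, "dz": 0, "wx": 0, "wy": 0, "wz": 0, "claw": 0.085}
    - {"dx": 0.008, "dy": -0.045, "dz": 0, "wx": 0, "wy": 0, "wz": 0, "claw": 0.085}
    - {"dx": 0.008, "dy": -0.045, "dz": 0, "wx": 0, "wy": 0, "wz": 0, "claw": 0.085}
    - {"dx": 0.008, "dy": -0.045, "dz": 0, "wx": 0, "wy": 0, "wz": 0, "claw": 0.085}
    - {"dx": 0.008, "dy": -0.045, "dz": 0, "wx": 0, "wy": 0, "wz": 0, "claw": 0.085}
    - {"dx": 0.008, "dy": -0.045, "dz": 0, "wx": 0, "wy": 0, "wz": 0, "claw": 0.085}
    - {"dx": 0.008, "dy": -0.045, "dz": 0, "wx": 0, "wy": 0, "wz": 0, "claw": 0.085}
    - {"dx": 0.008, "dy": -0.045, "dz": 0, "wx": 0, "wy": 0, "wz": 0, "claw": 0.085}
    - {"dx": 0.008, "dy": -0.045, "dz": 0, "wx": 0, "wy": 0, "wz": 0, "claw": 0.085}
    - {"dx": 0.008, "dy": -0.045, "dz": 0, "wx": 0, "wy": 0, "wz": 0, "claw": 0.085}
    - {"dx": 0.008, "dy": -0.045, "dz": 0, "wx": 0, "wy": 0, "wz": 0, "claw": 0.085}
    - {"dx": 0.008, "dy": -0.045, "dz": 0, "wx": 0, "wy": 0, "wz": 0, "claw": 0.085}

```text
t: 2.35
eef_pos: [0.4535, 0.0045, 0.2562]
tool_rot: [0.0, 1.0, -0.013, -0.0]
contact_force: [0.2, 0.3, -0.7]
gripper_width: 0.994
grasp_force: 0.0
```

drive_tool:
  increments:
    - {"dx": -0.005, "dy": 0, "dz": 0.05, "wx": 0, "wy": 0, "wz": 0, "claw": 0.085}
    - {"dx": -0.003, "dy": 0, "dz": 0.05, "wx": 0, "wy": 0, "wz": 0, "claw": 0.085}
    - {"dx": 0, "dy": 0, "dz": 0.05, "wx": 0, "wy": 0, "wz": 0, "claw": 0.085}
    - {"dx": 0, "dy": 0, "dz": 0.038, "wx": 0, "wy": 0, "wz": 0, "claw": 0.085}
    - {"dx": 0, "dy": 0, "dz": 0, "wx": 0, "wy": 0, "wz": 0, "claw": 0.085}

```text
t: 2.98
eef_pos: [0.4433, 0.0033, 0.0662]
tool_rot: [0.0, 1.0, -0.012, -0.003]
contact_force: [0.3, -0.5, -0.4]
gripper_width: 0.992
grasp_force: 0.0
```

Run:
```python
from h import *
o=get_obs();p,d=read_camera("wrist");cv2.imwrite("pics/w1.png",p[:,:,::-1]);print(o["eef_pos"])
```

```text
[0.44327803 0.00329958 0.06617495]
```

View pics/w1.png

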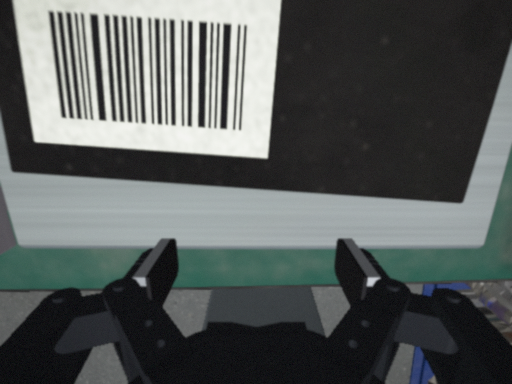

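The picture shows both open fingers, at (155,260) and (355,260), just in front of the plate. The box's front edge runs from (10,172) to (463,202), so nothing is touching yet. I'll push forward.

drive_tool:
  increments:
    - {"dx": 0.012, "dy": 0, "dz": 0, "wx": 0, "wy": 0, "wz": 0, "claw": 0.085}
    - {"dx": 0.012, "dy": 0, "dz": 0, "wx": 0, "wy": 0, "wz": 0, "claw": 0.085}
    - {"dx": 0.008, "dy": 0, "dz": 0, "wx": 0, "wy": 0, "wz": 0, "claw": 0.085}
    - {"dx": 0.008, "dy": 0, "dz": 0, "wx": 0, "wy": 0, "wz": 0, "claw": 0.085}
    - {"dx": 0.008, "dy": 0, "dz": 0, "wx": 0, "wy": 0, "wz": 0, "claw": 0.085}
    - {"dx": 0.008, "dy": 0, "dz": 0, "wx": 0, "wy": 0, "wz": 0, "claw": 0.085}
    - {"dx": 0.008, "dy": 0, "dz": 0, "wx": 0, "wy": 0, "wz": 0, "claw": 0.085}
    - {"dx": 0.006, "dy": 0, "dz": 0, "wx": 0, "wy": 0, "wz": 0, "claw": 0.085}
    - {"dx": 0, "dy": 0, "dz": 0, "wx": 0, "wy": 0, "wz": 0, "claw": 0.085}

```text
t: 4.15
eef_pos: [0.5168, 0.0017, 0.0684]
tool_rot: [-0.0, 1.0, -0.013, 0.001]
contact_force: [0.5, 1.2, -0.3]
gripper_width: 0.998
grasp_force: 0.0
```

drive_tool:
  increments:
    - {"dx": 0.004, "dy": 0, "dz": 0, "wx": 0, "wy": 0, "wz": 0, "claw": 0.085}
    - {"dx": 0.004, "dy": 0, "dz": 0, "wx": 0, "wy": 0, "wz": 0, "claw": 0.085}
    - {"dx": 0.002, "dy": 0, "dz": 0, "wx": 0, "wy": 0, "wz": 0, "claw": 0.085}

```text
t: 4.53
eef_pos: [0.5258, 0.0014, 0.0683]
tool_rot: [-0.0, 1.0, -0.012, 0.0]
contact_force: [-2.8, -0.0, 1.1]
gripper_width: 0.993
grasp_force: 1.5
```

```bash
cat > chk.py <<'E'
from meas import *
def chk(tag):
    p,d=read_camera("top");np.savez(tag+".npz",p=p,d=d)
    C=cam("top");X=cloud(d,C);k=cv2.medianBlur(d*0+X[:,:,2].astype(np.float32),3)
    m=(abs(k-.076)<.006)&(X[:,:,0]>.46)&(X[:,:,0]<.67)&(X[:,:,1]>-.11)&(X[:,:,1]<.17)&(p.max(2)<75)
    m=big(m);print("dark box",rect(X[m]),X[m].min(0).round(4),X[m].max(0).round(4))
E
python3 -c "
from chk import *
chk('a1')"
```

```text
dark box (array([ 0.5953, -0.0626]), array([0.0429, 0.0962]), np.float32(87.46)) [ 0.5466 -0.0856  0.0681] [ 0.6438 -0.0426  0.0834]
```

drive_tool:
  increments:
    - {"dx": 0.003, "dy": 0, "dz": 0, "wx": 0, "wy": 0, "wz": 0, "claw": 0.085}
    - {"dx": 0.002, "dy": 0, "dz": 0, "wx": 0, "wy": 0, "wz": 0, "claw": 0.085}

```text
t: 4.82
eef_pos: [0.5278, 0.0012, 0.0679]
tool_rot: [0.0, 1.0, -0.012, -0.003]
contact_force: [-12.4, 0.4, 10.2]
gripper_width: 0.997
grasp_force: 6.6
```

drive_tool:
  increments:
    - {"dx": 0.002, "dy": 0, "dz": 0, "wx": 0, "wy": 0, "wz": 0, "claw": 0.085}

```text
t: 4.95
eef_pos: [0.5279, 0.0012, 0.0675]
tool_rot: [0.001, 1.0, -0.012, -0.005]
contact_force: [-17.4, 1.3, 13.4]
gripper_width: 0.997
grasp_force: 9.2
```

drive_tool:
  increments:
    - {"dx": 0.002, "dy": 0, "dz": 0, "wx": 0, "wy": 0, "wz": 0, "claw": 0.085}

```text
t: 5.08
eef_pos: [0.5279, 0.001, 0.0671]
tool_rot: [0.001, 1.0, -0.012, -0.007]
contact_force: [-22.7, 2.2, 17.1]
gripper_width: 0.991
grasp_force: 11.5
```

Force has risen to 20 N and the box has stopped, so it is against the back fence. Next I back off, lift, go round to the right end and turn the tool.

drive_tool:
  increments:
    - {"dx": -0.03, "dy": 0, "dz": 0, "wx": 0, "wy": 0, "wz": 0, "claw": 0.085}
    - {"dx": 0, "dy": 0, "dz": -0.05, "wx": 0, "wy": 0, "wz": 0, "claw": 0.05}
    - {"dx": 0, "dy": 0.02, "dz": -0.015, "wx": 0, "wy": 0, "wz": 0, "claw": 0.05}
    - {"dx": 0.022, "dy": 0.034, "dz": 0, "wx": 0, "wy": 0, "wz": 0, "claw": 0.05}
    - {"dx": 0.022, "dy": 0.034, "dz": 0, "wx": 0, "wy": 0, "wz": 0, "claw": 0.05}
    - {"dx": 0.022, "dy": 0.034, "dz": 0, "wx": 0, "wy": 0, "wz": 0, "claw": 0.05}
    - {"dx": 0.022, "dy": 0.025, "dz": 0, "wx": 0, "wy": 0, "wz": -5, "claw": 0.05}
    - {"dx": 0, "dy": 0, "dz": 0, "wx": 0, "wy": 0, "wz": -10, "claw": 0.05}
    - {"dx": 0, "dy": 0, "dz": 0, "wx": 0, "wy": 0, "wz": -10, "claw": 0.05}
    - {"dx": 0, "dy": 0, "dz": 0, "wx": 0, "wy": 0, "wz": -10, "claw": 0.05}
    - {"dx": 0, "dy": 0, "dz": 0, "wx": 0, "wy": 0, "wz": -10, "claw": 0.05}
    - {"dx": 0, "dy": 0, "dz": 0, "wx": 0, "wy": 0, "wz": -10, "claw": 0.05}
    - {"dx": 0, "dy": 0, "dz": 0, "wx": 0, "wy": 0, "wz": -10, "claw": 0.05}
    - {"dx": 0, "dy": 0, "dz": 0, "wx": 0, "wy": 0, "wz": -10, "claw": 0.05}
    - {"dx": 0, "dy": 0, "dz": 0, "wx": 0, "wy": 0, "wz": -10, "claw": 0.05}
    - {"dx": 0, "dy": 0, "dz": 0, "wx": 0, "wy": 0, "wz": -5, "claw": 0.05}

```text
t: 7.08
eef_pos: [0.5897, -0.1477, 0.1335]
tool_rot: [0.001, 0.715, 0.699, 0.001]
contact_force: [-0.1, 0.3, -0.9]
gripper_width: 0.587
grasp_force: 0.0
```

```bash
python3 -c "
from chk import *
print(get_obs()['q'])
chk('a2')"
```

```text
[ 0.61370971  0.58809882 -0.63797781  1.79285039  0.43407577  0.90299665
 -0.23967828]
dark box (array([0.5936, 0.0057]), array([0.1068, 0.1792]), np.float32(-3.35)) [ 0.537  -0.0857  0.0657] [0.6506 0.0937 0.0831]
```

drive_tool:
  increments:
    - {"dx": 0, "dy": 0, "dz": 0.04, "wx": 0, "wy": 0, "wz": 0, "claw": 0.05}
    - {"dx": 0, "dy": 0, "dz": 0.026, "wx": 0, "wy": 0, "wz": 0, "claw": 0.05}
    - {"dx": 0.015, "dy": 0, "dz": 0, "wx": 0, "wy": 0, "wz": 0, "claw": 0.05}
    - {"dx": 0.015, "dy": 0, "dz": 0, "wx": 0, "wy": 0, "wz": 0, "claw": 0.05}
    - {"dx": 0.008, "dy": 0, "dz": 0, "wx": 0, "wy": 0, "wz": 0, "claw": 0.05}
    - {"dx": 0.008, "dy": 0, "dz": 0, "wx": 0, "wy": 0, "wz": 0, "claw": 0.05}
    - {"dx": 0.008, "dy": 0, "dz": 0, "wx": 0, "wy": 0, "wz": 0, "claw": 0.05}
    - {"dx": 0.008, "dy": 0, "dz": 0, "wx": 0, "wy": 0, "wz": 0, "claw": 0.05}
    - {"dx": 0.008, "dy": 0, "dz": 0, "wx": 0, "wy": 0, "wz": 0, "claw": 0.05}
    - {"dx": 0.008, "dy": 0, "dz": 0, "wx": 0, "wy": 0, "wz": 0, "claw": 0.05}
    - {"dx": 0.008, "dy": 0, "dz": 0, "wx": 0, "wy": 0, "wz": 0, "claw": 0.05}
    - {"dx": 0, "dy": 0, "dz": 0, "wx": 0, "wy": 0, "wz": 0, "claw": 0.05}

```text
t: 8.62
eef_pos: [0.5909, -0.0594, 0.0672]
tool_rot: [-0.001, 0.715, 0.699, 0.0]
contact_force: [-0.4, -0.4, 0.3]
gripper_width: 0.584
grasp_force: 0.0
```

drive_tool:
  increments:
    - {"dx": 0.004, "dy": 0, "dz": 0, "wx": 0, "wy": 0, "wz": 0, "claw": 0.05}
    - {"dx": 0.004, "dy": 0, "dz": 0, "wx": 0, "wy": 0, "wz": 0, "claw": 0.05}
    - {"dx": 0.002, "dy": 0, "dz": 0, "wx": 0, "wy": 0, "wz": 0, "claw": 0.05}

```text
t: 9.0
eef_pos: [0.591, -0.0509, 0.0671]
tool_rot: [-0.0, 0.716, 0.698, -0.0]
contact_force: [-0.7, -1.5, -1.6]
gripper_width: 0.59
grasp_force: 0.7
```

drive_tool:
  increments:
    - {"dx": 0.002, "dy": 0, "dz": 0, "wx": 0, "wy": 0, "wz": 0, "claw": 0.05}
    - {"dx": 0.002, "dy": 0, "dz": 0, "wx": 0, "wy": 0, "wz": 0, "claw": 0.05}

```text
t: 9.25
eef_pos: [0.5912, -0.048, 0.0672]
tool_rot: [0.0, 0.716, 0.698, -0.001]
contact_force: [-0.2, -6.0, 1.1]
gripper_width: 0.587
grasp_force: 2.7
```

drive_tool:
  increments:
    - {"dx": 0.002, "dy": 0, "dz": 0, "wx": 0, "wy": 0, "wz": 0, "claw": 0.05}

```text
t: 9.38
eef_pos: [0.5912, -0.0479, 0.0672]
tool_rot: [0.001, 0.716, 0.698, -0.002]
contact_force: [0.2, -10.3, 1.3]
gripper_width: 0.586
grasp_force: 5.0
```

drive_tool:
  increments:
    - {"dx": 0.002, "dy": 0, "dz": 0, "wx": 0, "wy": 0, "wz": 0, "claw": 0.05}
    - {"dx": -0.03, "dy": 0, "dz": 0, "wx": 0, "wy": 0, "wz": 0, "claw": 0.05}
    - {"dx": -0.01, "dy": 0, "dz": -0.045, "wx": 0, "wy": 0, "wz": 0, "claw": 0.05}
    - {"dx": 0, "dy": -0.02, "dz": -0.03, "wx": 0, "wy": 0, "wz": 0, "claw": 0.05}
    - {"dx": 0, "dy": -0.04, "dz": 0, "wx": 0, "wy": 0, "wz": 0, "claw": 0.05}
    - {"dx": 0.01, "dy": -0.04, "dz": 0, "wx": 0, "wy": 0, "wz": 0, "claw": 0.085}
    - {"dx": 0.035, "dy": -0.01, "dz": 0, "wx": 0, "wy": 0, "wz": 0, "claw": 0.085}
    - {"dx": 0.04, "dy": 0, "dz": 0, "wx": 0, "wy": 0, "wz": 0, "claw": 0.085}
    - {"dx": 0.05, "dy": 0, "dz": 0, "wx": 0, "wy": 0, "wz": 0, "claw": 0.085}
    - {"dx": 0, "dy": 0, "dz": 0, "wx": 0, "wy": 0, "wz": 10, "claw": 0.085}
    - {"dx": 0, "dy": 0, "dz": 0, "wx": 0, "wy": 0, "wz": 10, "claw": 0.085}
    - {"dx": 0, "dy": 0, "dz": 0, "wx": 0, "wy": 0, "wz": 10, "claw": 0.085}
    - {"dx": 0, "dy": 0, "dz": 0, "wx": 0, "wy": 0, "wz": 10, "claw": 0.085}
    - {"dx": 0, "dy": 0, "dz": 0, "wx": 0, "wy": 0, "wz": 10, "claw": 0.085}
    - {"dx": 0, "dy": 0, "dz": 0, "wx": 0, "wy": 0, "wz": 10, "claw": 0.085}
    - {"dx": 0, "dy": 0, "dz": 0, "wx": 0, "wy": 0, "wz": 10, "claw": 0.085}
    - {"dx": 0, "dy": 0, "dz": 0, "wx": 0, "wy": 0, "wz": 10, "claw": 0.085}
    - {"dx": 0, "dy": 0, "dz": 0, "wx": 0, "wy": 0, "wz": 10, "claw": 0.085}

```text
t: 11.62
eef_pos: [0.484, 0.0553, 0.1425]
tool_rot: [-0.0, 1.0, -0.015, 0.0]
contact_force: [-0.0, 0.3, -0.6]
gripper_width: 0.992
grasp_force: 0.0
```

```bash
python3 -c "
from chk import *
chk('a3')
o=get_obs();p,d=read_camera('wrist');np.savez('w3.npz',p=p,d=d,e=o['eef_pos'],r=o['tool_rot']);cv2.imwrite('pics/w3.png',p[:,:,::-1])"
```

```text
dark box (array([0.5962, 0.0589]), array([0.1066, 0.1803]), np.float32(-3.21)) [ 0.5382 -0.0326  0.0675] [0.6503 0.1469 0.0841]
```

View pics/w3.png

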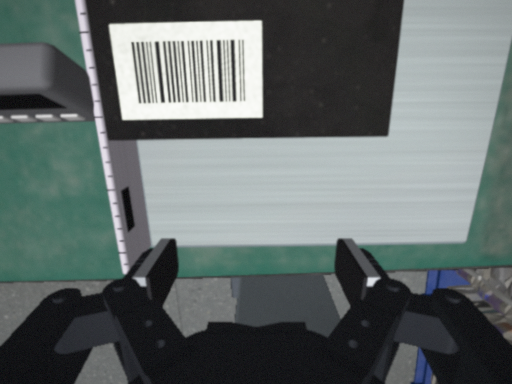

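The wrist picture shows the box against the left fence at (100,100). Its front edge, (105,138) to (388,135), is parallel to the plate's front edge, (150,247) to (467,243). I'll press gently from the front once more to seat it on the back fence.

drive_tool:
  increments:
    - {"dx": 0, "dy": 0, "dz": 0.045, "wx": 0, "wy": 0, "wz": 0, "claw": 0.085}
    - {"dx": 0, "dy": 0, "dz": 0.03, "wx": 0, "wy": 0, "wz": 0, "claw": 0.085}
    - {"dx": 0.015, "dy": 0, "dz": 0, "wx": 0, "wy": 0, "wz": 0, "claw": 0.085}
    - {"dx": 0.015, "dy": 0, "dz": 0, "wx": 0, "wy": 0, "wz": 0, "claw": 0.085}
    - {"dx": 0.008, "dy": 0, "dz": 0, "wx": 0, "wy": 0, "wz": 0, "claw": 0.085}
    - {"dx": 0.004, "dy": 0, "dz": 0, "wx": 0, "wy": 0, "wz": 0, "claw": 0.085}
    - {"dx": 0.003, "dy": 0, "dz": 0, "wx": 0, "wy": 0, "wz": 0, "claw": 0.085}

```text
t: 12.6
eef_pos: [0.5288, 0.0532, 0.0677]
tool_rot: [0.0, 1.0, -0.012, -0.0]
contact_force: [-3.8, 0.5, 2.4]
gripper_width: 0.997
grasp_force: 1.6
```

drive_tool:
  increments:
    - {"dx": 0.002, "dy": 0, "dz": 0, "wx": 0, "wy": 0, "wz": 0, "claw": 0.085}
    - {"dx": 0.002, "dy": 0, "dz": 0, "wx": 0, "wy": 0, "wz": 0, "claw": 0.085}

```text
t: 12.85
eef_pos: [0.5291, 0.0531, 0.0668]
tool_rot: [0.001, 1.0, -0.012, -0.004]
contact_force: [-12.5, 0.5, 9.4]
gripper_width: 0.995
grasp_force: 6.8
```

drive_tool:
  increments:
    - {"dx": -0.03, "dy": 0, "dz": 0, "wx": 0, "wy": 0, "wz": 0, "claw": 0.085}
    - {"dx": 0, "dy": 0, "dz": -0.055, "wx": 0, "wy": 0, "wz": 0, "claw": 0.085}
    - {"dx": 0, "dy": 0.01, "dz": -0.055, "wx": 0, "wy": 0, "wz": 0, "claw": 0.085}
    - {"dx": 0, "dy": 0.02, "dz": -0.055, "wx": 0, "wy": 0, "wz": 0, "claw": 0.085}
    - {"dx": 0, "dy": 0.03, "dz": -0.05, "wx": 0, "wy": 0, "wz": 0, "claw": 0.085}
    - {"dx": 0, "dy": 0.05, "dz": -0.02, "wx": 0, "wy": 0, "wz": 0, "claw": 0.085}
    - {"dx": -0.004, "dy": 0.05, "dz": 0, "wx": 0, "wy": 0, "wz": 0, "claw": 0.085}
    - {"dx": -0.004, "dy": 0.05, "dz": 0, "wx": 0, "wy": 0, "wz": 0, "claw": 0.085}
    - {"dx": -0.004, "dy": 0.05, "dz": 0, "wx": 0, "wy": 0, "wz": 0, "claw": 0.085}
    - {"dx": -0.002, "dy": 0.05, "dz": 0, "wx": 0, "wy": 0, "wz": 0, "claw": 0.085}
    - {"dx": 0, "dy": 0.05, "dz": 0, "wx": 0, "wy": 0, "wz": 0, "claw": 0.085}
    - {"dx": 0, "dy": 0.05, "dz": 0, "wx": 0, "wy": 0, "wz": 0, "claw": 0.085}
    - {"dx": 0, "dy": 0, "dz": 0, "wx": 0, "wy": 0, "wz": 0, "claw": 0.085}

```text
t: 14.48
eef_pos: [0.4768, -0.3602, 0.3018]
tool_rot: [0.001, 1.0, -0.016, -0.0]
contact_force: [-0.7, 0.4, 0.0]
gripper_width: 0.996
grasp_force: 0.0
```

```bash
python3 - <<'E'
from meas import *
f=np.load("w3.npz");p=f["p"];C=cam("wrist",dict(eef_pos=f["e"],tool_rot=f["r"]))
m=np.zeros((384,512),np.uint8);m[5:140,100:290]=(p[5:140,100:290].min(2)>140)
m=cv2.morphologyEx(m,3,np.ones((11,11)));c=max(cv2.findContours(m,0,1)[0],key=cv2.contourArea)
P=onplane(c[:,0],C,.076);print("label",rect(P))
E
python3 - <<'E'
from meas import *
o=get_obs();print(o["eef_pos"],o["tool_rot"])
p,d=read_camera("wrist");C=cam("wrist",o);X=cloud(d,C);cv2.imwrite("pics/w4.png",p[:,:,::-1])
t,dd=read_camera("top");np.savez("a4.npz",p=t,d=dd)
k=cv2.medianBlur(X[:,:,2].astype(np.float32),3)
near=np.hypot(X[:,:,0]-.479,X[:,:,1]+.356)<.06
g=near&(k>.19)&(k<.215);print("grip top",g.sum(),rect(X[g]),np.percentile(X[g][:,2],[10,50,95]),np.argwhere(g).mean(0))
h=near&(abs(k-.082)<.005);print("rim",h.sum(),X[h].min(0),X[h].max(0),rect(X[h]))
E
```

```text
label (array([0.5817, 0.0947]), array([0.0565, 0.0925]), np.float32(-1.28))
[ 0.47675547 -0.36017183  0.30180292] [ 8.58294131e-04  9.99873275e-01 -1.58886542e-02 -4.98588969e-04]
grip top 1270 (array([ 0.479 , -0.3565]), array([0.0301, 0.0302]), np.float32(-0.18)) [0.20271172 0.20898524 0.2101151 ] [197.71889764 251.47716535]
rim 960 [ 0.44740197 -0.40351194  0.0115363 ] [ 0.51571481 -0.30349091  0.09038317] (array([ 0.4815, -0.353 ]), array([0.0662, 0.1005]), np.float32(-1.82))
```

View pics/w4.png

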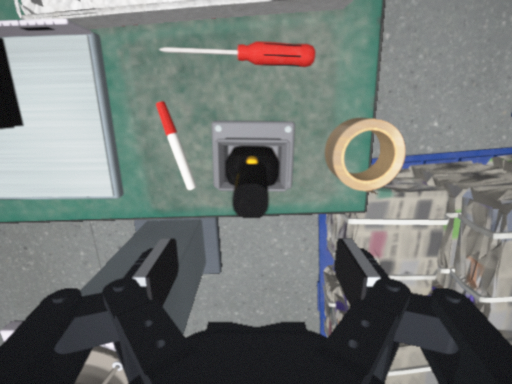

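The wrist view shows the scanner grip top at (251,198) inside the holder, between the open fingers' planes. The marker, screwdriver and tape are clear of it. The grip is at (0.479, -0.3565) and the label centre at (0.5817, 0.0947), both agreeing with the earlier measurements. I'll descend and grip.

drive_tool:
  increments:
    - {"dx": 0.002, "dy": -0.004, "dz": 0.02, "wx": 0, "wy": 0, "wz": 0, "claw": 0.085}
    - {"dx": 0, "dy": 0, "dz": 0.03, "wx": 0, "wy": 0, "wz": 0, "claw": 0.085}
    - {"dx": 0, "dy": 0, "dz": 0.03, "wx": 0, "wy": 0, "wz": 0, "claw": 0.085}
    - {"dx": 0, "dy": 0, "dz": 0.03, "wx": 0, "wy": 0, "wz": 0, "claw": 0.085}
    - {"dx": 0, "dy": 0, "dz": 0, "wx": 0, "wy": 0, "wz": 0, "claw": 0.06}
    - {"dx": 0, "dy": 0, "dz": 0, "wx": 0, "wy": 0, "wz": 0, "claw": 0.045}
  newtons: 40

```text
t: 15.32
eef_pos: [0.4818, -0.3509, 0.1936]
tool_rot: [0.0, 1.0, -0.012, 0.001]
contact_force: [0.5, -0.8, 0.4]
gripper_width: 0.6
grasp_force: 0.0
```

drive_tool:
  increments:
    - {"dx": 0, "dy": 0, "dz": 0, "wx": 0, "wy": 0, "wz": 0, "claw": 0.034}
    - {"dx": 0, "dy": 0, "dz": 0, "wx": 0, "wy": 0, "wz": 0, "claw": 0.02}
    - {"dx": 0, "dy": 0, "dz": 0, "wx": 0, "wy": 0, "wz": 0, "claw": 0.02}
    - {"dx": 0, "dy": 0, "dz": 0, "wx": 0, "wy": 0, "wz": 0, "claw": 0.02}
    - {"dx": 0, "dy": 0, "dz": 0, "wx": 0, "wy": 0, "wz": 0, "claw": 0.02}
  newtons: 40

```text
t: 15.95
eef_pos: [0.4817, -0.3522, 0.194]
tool_rot: [0.001, 1.0, -0.013, 0.001]
contact_force: [0.5, 0.3, 6.0]
gripper_width: 0.35
grasp_force: 40.4
```

drive_tool:
  increments:
    - {"dx": 0, "dy": 0, "dz": -0.01, "wx": 0, "wy": 0, "wz": 0, "claw": 0.02}
    - {"dx": 0, "dy": 0, "dz": -0.018, "wx": 0, "wy": 0, "wz": 0, "claw": 0.02}
    - {"dx": 0, "dy": 0, "dz": -0.018, "wx": 0, "wy": 0, "wz": 0, "claw": 0.02}
    - {"dx": 0, "dy": 0, "dz": -0.02, "wx": 0, "wy": 0, "wz": 0, "claw": 0.02}
    - {"dx": 0, "dy": 0, "dz": -0.02, "wx": 0, "wy": 0, "wz": 0, "claw": 0.02}
    - {"dx": 0, "dy": 0, "dz": -0.02, "wx": 0, "wy": 0, "wz": 0, "claw": 0.02}
    - {"dx": 0, "dy": 0, "dz": -0.02, "wx": 0, "wy": 0, "wz": 0, "claw": 0.02}
    - {"dx": 0, "dy": 0, "dz": -0.018, "wx": 0, "wy": 0, "wz": 0, "claw": 0.02}
    - {"dx": 0, "dy": 0, "dz": 0, "wx": 0, "wy": 0, "wz": 0, "claw": 0.02}

```text
t: 17.08
eef_pos: [0.4815, -0.352, 0.3385]
tool_rot: [0.001, 1.0, -0.012, 0.002]
contact_force: [-0.1, -0.4, -1.7]
gripper_width: 0.358
grasp_force: 39.8
```

Run:
```python
from h import *
o=get_obs();print(o["eef_pos"],o["tool_rot"],o["gripper_width"],o["grasp_force"])
p,d=read_camera("wrist");s,ds=read_camera("scene")
np.savez("w5.npz",p=p,d=d,e=o["eef_pos"],r=o["tool_rot"])
s=cv2.resize(s[130:290,300:440],None,fx=2.4,fy=2.4)
cv2.imwrite("pics/w5.png",np.hstack([p,s])[:,:,::-1] if s.shape[0]==384 else p[:,:,::-1])
```

```text
[ 0.48146738 -0.35200051  0.33847362] [ 9.66065715e-04  9.99920328e-01 -1.24863949e-02  1.57955917e-03] 0.35812797688274556 39.84742128957805
```

View pics/w5.png

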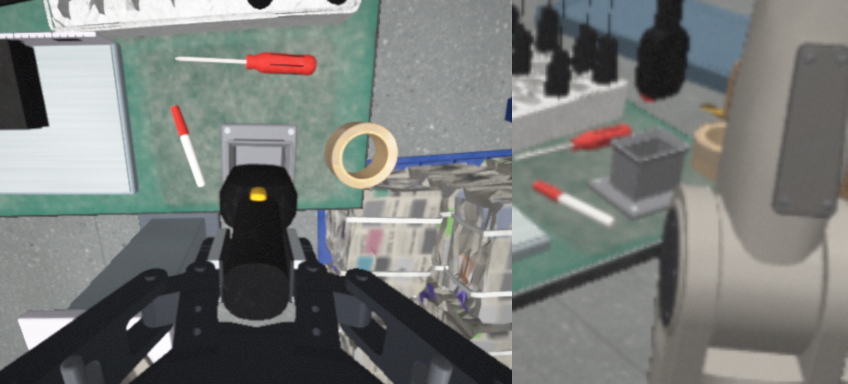

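The scanner is out of the holder and hanging straight in the fingers: head at (258,190), grip at (255,290). The empty pocket shows in the right-hand panel at (650,165). I'll carry it over the label.

drive_tool:
  increments:
    - {"dx": 0.005, "dy": -0.02, "dz": 0, "wx": 0, "wy": 0, "wz": 0, "claw": 0.02}
    - {"dx": 0.008, "dy": -0.04, "dz": 0, "wx": 0, "wy": 0, "wz": 0, "claw": 0.02}
    - {"dx": 0.01, "dy": -0.05, "dz": 0, "wx": 0, "wy": 0, "wz": 0, "claw": 0.02}
    - {"dx": 0.01, "dy": -0.05, "dz": 0, "wx": 0, "wy": 0, "wz": 0, "claw": 0.02}
    - {"dx": 0.01, "dy": -0.05, "dz": 0, "wx": 0, "wy": 0, "wz": 0, "claw": 0.02}
    - {"dx": 0.01, "dy": -0.05, "dz": 0, "wx": 0, "wy": 0, "wz": 0, "claw": 0.02}
    - {"dx": 0.01, "dy": -0.05, "dz": 0, "wx": 0, "wy": 0, "wz": 0, "claw": 0.02}
    - {"dx": 0.01, "dy": -0.05, "dz": 0, "wx": 0, "wy": 0, "wz": 0, "claw": 0.02}
    - {"dx": 0.01, "dy": -0.045, "dz": 0, "wx": 0, "wy": 0, "wz": 0, "claw": 0.02}
    - {"dx": 0.006, "dy": -0.03, "dz": 0, "wx": 0, "wy": 0, "wz": 0, "claw": 0.02}
    - {"dx": 0.003, "dy": -0.014, "dz": 0, "wx": 0, "wy": 0, "wz": 0, "claw": 0.02}
    - {"dx": 0, "dy": 0, "dz": 0, "wx": 0, "wy": 0, "wz": 0, "claw": 0.02}

```text
t: 18.68
eef_pos: [0.5834, 0.096, 0.3358]
tool_rot: [0.0, 1.0, -0.011, -0.001]
contact_force: [0.0, -0.2, -1.3]
gripper_width: 0.353
grasp_force: 39.8
```

Run:
```python
from meas import *
o=get_obs();print(o["eef_pos"],o["tool_rot"])
s,ds=read_camera("scene");C=cam("scene");X=cloud(ds,C)
e=o["eef_pos"]
near=(np.hypot(X[:,:,0]-e[0],X[:,:,1]-e[1])<.06)&(s.max(2)<90)
h=near&(X[:,:,2]>.14)&(X[:,:,2]<.25);P=X[h];print("head",h.sum(),P.min(0).round(4),P.max(0).round(4))
for z0 in np.arange(.15,.31,.02):
    m=near&(abs(X[:,:,2]-z0)<.01);P=X[m]
    if m.sum()>20: print(z0.round(2),m.sum(),np.percentile(P,[3,97],axis=0).round(3)[:,:2].tolist())
lab=(s.min(2)>150);b=proj([[.5817,.0947,.076],[e[0],e[1],.156]],C);print(b)
# front-facing (-x) surface normal of head
c=s[70:250,170:330];cv2.imwrite("pics/s6.png",cv2.resize(c,None,fx=3.3,fy=3.3,interpolation=2)[:,:,::-1])
```

```text
[0.58340771 0.09598887 0.33580898] [ 1.81812580e-05  9.99934026e-01 -1.14747387e-02 -5.22258182e-04]
head 635 [0.5572 0.0656 0.149 ] [0.5906 0.1309 0.25  ]
0.17 111 [[0.56, 0.071], [0.581, 0.127]]
0.19 143 [[0.559, 0.069], [0.583, 0.128]]
0.21 145 [[0.558, 0.069], [0.584, 0.129]]
0.23 147 [[0.56, 0.071], [0.589, 0.129]]
0.25 145 [[0.559, 0.071], [0.587, 0.126]]
0.27 81 [[0.56, 0.084], [0.579, 0.113]]
0.29 79 [[0.561, 0.084], [0.585, 0.113]]
[[222.5701171  210.55474141]
 [221.38930235 187.37321174]]
```

View pics/s6.png

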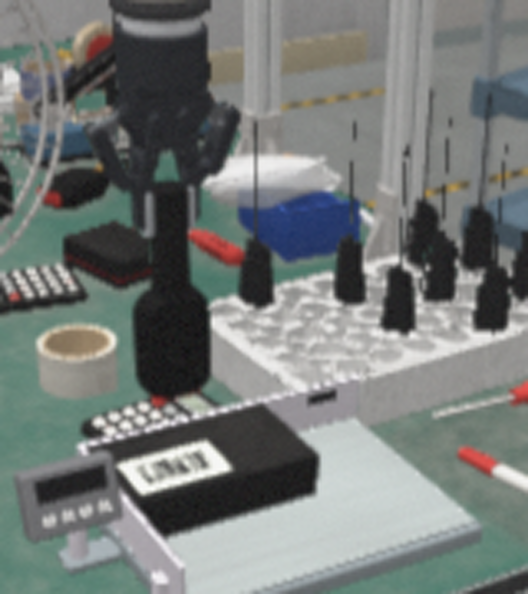

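The scene view shows the scanner upright over the label, with the red window at crop (160,400) and the box still in the corner. I'll trim by 2 mm and hold still.

drive_tool:
  increments:
    - {"dx": 0.002, "dy": 0.002, "dz": -0.002, "wx": 0, "wy": 0, "wz": 0, "claw": 0.02}
    - {"dx": 0, "dy": 0, "dz": 0, "wx": 0, "wy": 0, "wz": 0, "claw": 0.02}
    - {"dx": 0, "dy": 0, "dz": 0, "wx": 0, "wy": 0, "wz": 0, "claw": 0.02}
    - {"dx": 0, "dy": 0, "dz": 0, "wx": 0, "wy": 0, "wz": 0, "claw": 0.02}
    - {"dx": 0, "dy": 0, "dz": 0, "wx": 0, "wy": 0, "wz": 0, "claw": 0.02}
    - {"dx": 0, "dy": 0, "dz": 0, "wx": 0, "wy": 0, "wz": 0, "claw": 0.02}
    - {"dx": 0, "dy": 0, "dz": 0, "wx": 0, "wy": 0, "wz": 0, "claw": 0.02}
    - {"dx": 0, "dy": 0, "dz": 0, "wx": 0, "wy": 0, "wz": 0, "claw": 0.02}
    - {"dx": 0, "dy": 0, "dz": 0, "wx": 0, "wy": 0, "wz": 0, "claw": 0.02}
    - {"dx": 0, "dy": 0, "dz": 0, "wx": 0, "wy": 0, "wz": 0, "claw": 0.02}
    - {"dx": 0, "dy": 0, "dz": 0, "wx": 0, "wy": 0, "wz": 0, "claw": 0.02}
    - {"dx": 0, "dy": 0, "dz": 0, "wx": 0, "wy": 0, "wz": 0, "claw": 0.02}
    - {"dx": 0, "dy": 0, "dz": 0, "wx": 0, "wy": 0, "wz": 0, "claw": 0.02}
    - {"dx": 0, "dy": 0, "dz": 0, "wx": 0, "wy": 0, "wz": 0, "claw": 0.02}

```text
t: 20.48
eef_pos: [0.5859, 0.0929, 0.3383]
tool_rot: [-0.0, 1.0, -0.012, 0.0]
contact_force: [0.1, -0.1, -0.8]
gripper_width: 0.354
grasp_force: 39.8
```

Run:
```python
from h import *
o=get_obs();print(o["t"],o["eef_pos"],o["tool_rot"])
p,d=read_camera("wrist");C=cam("wrist",o);X=cloud(d,C)
# visible label part below head, and head silhouette
n=(np.hypot(X[:,:,0]-.582,X[:,:,1]-.095)<.06)
h=n&(X[:,:,2]>.20)&(X[:,:,2]<.262)&(p.max(2)<100);P=X[h]
print("head top",h.sum(),P.min(0).round(4),P.max(0).round(4))
# back (+x) face line: max x per y bin
b=[(y,np.percentile(P[abs(P[:,1]-y)<.004][:,0],98)) for y in np.arange(.075,.118,.006)];b=np.array(b);print(b.round(4).tolist(),"yaw",-np.degrees(np.arctan(np.polyfit(b[:,0],b[:,1],1)[0])))
```

```text
20.475 [0.58588683 0.0928899  0.33830947] [-5.37044194e-06  9.99922143e-01 -1.24783051e-02  2.68208207e-05]
head top 2680 [0.5661 0.0576 0.2   ] [0.606  0.1236 0.262 ]
[[0.075, 0.6045], [0.081, 0.6049], [0.087, 0.6052], [0.093, 0.6055], [0.099, 0.6056], [0.105, 0.6057], [0.111, 0.6052], [0.117, 0.6042]] yaw -0.07911438066893113
```

Run:
```python
from meas import *
s,ds=read_camera("scene");C=cam("scene");X=cloud(ds,C)
r=np.zeros((384,512),np.uint8);r[195:225,195:250]=s[195:225,195:250].min(2)>120
r=cv2.morphologyEx(r,3,np.ones((7,7)));r=big(r)
c=max(cv2.findContours(r.astype(np.uint8),0,1)[0],key=cv2.contourArea)
print("label",rect(onplane(c[:,0],C,.076)),r.sum())
n=(np.hypot(X[:,:,0]-.582,X[:,:,1]-.095)<.05)&(s.max(2)<90)&(X[:,:,2]>.17)&(X[:,:,2]<.25);P=X[n]
m=(X[:,:,2]>.26)&(X[:,:,2]<.3)&(np.hypot(X[:,:,0]-.582,X[:,:,1]-.095)<.05)&(s.max(2)<90);Q=X[m]
print("head",P.min(0),P.max(0),np.percentile(P,[2,98],axis=0).round(4))
A=np.c_[2*Q[:,:2],np.ones(len(Q))];f=np.linalg.lstsq(A,(Q[:,:2]**2).sum(1),rcond=None)[0];print("grip circle",f[:2],np.sqrt(f[2]+f[0]**2+f[1]**2))
red=(s[:,:,0]>110)&(s[:,:,1]<70)&(s[:,:,2]<70);red[:180]=0;red[200:]=0;red[:,:205]=0;red[:,240:]=0
u=np.argwhere(red);print("red px",len(u)); 
if len(u): print(X[red].mean(0),onplane([u.mean(0)[::-1]],C,.156))
```

```text
label (array([0.6035, 0.1036]), array([0.1327, 0.174 ]), np.float32(68.39)) 870
head [0.55979488 0.06267686 0.17039579] [0.59304437 0.12693024 0.24966651] [[0.561  0.066  0.1727]
 [0.587  0.1256 0.2489]]
grip circle [0.57907678 0.09467805] 0.014509028537652279
red px 3
[0.57072968 0.11110481 0.15945612] [[0.57642921 0.10838908 0.156     ]]
```

drive_tool:
  increments:
    - {"dx": -0.0015, "dy": -0.002, "dz": 0, "wx": 0, "wy": 0, "wz": 0, "claw": 0.02}
    - {"dx": 0, "dy": 0, "dz": 0, "wx": 0, "wy": 0, "wz": 0, "claw": 0.02}
    - {"dx": 0, "dy": 0, "dz": 0, "wx": 0, "wy": 0, "wz": 0, "claw": 0.02}
    - {"dx": 0, "dy": 0, "dz": 0, "wx": 0, "wy": 0, "wz": 0, "claw": 0.02}
    - {"dx": 0, "dy": 0, "dz": 0, "wx": 0, "wy": 0, "wz": 0, "claw": 0.02}
    - {"dx": 0, "dy": 0, "dz": 0, "wx": 0, "wy": 0, "wz": 0, "claw": 0.02}
    - {"dx": 0, "dy": 0, "dz": 0, "wx": 0, "wy": 0, "wz": 0, "claw": 0.02}
    - {"dx": 0, "dy": 0, "dz": 0, "wx": 0, "wy": 0, "wz": 0, "claw": 0.02}
    - {"dx": 0, "dy": 0, "dz": 0, "wx": 0, "wy": 0, "wz": 0, "claw": 0.02}
    - {"dx": 0, "dy": 0, "dz": 0, "wx": 0, "wy": 0, "wz": 0, "claw": 0.02}
    - {"dx": 0, "dy": 0, "dz": 0, "wx": 0, "wy": 0, "wz": 0, "claw": 0.02}
    - {"dx": 0, "dy": 0, "dz": 0, "wx": 0, "wy": 0, "wz": 0, "claw": 0.02}
    - {"dx": 0, "dy": 0, "dz": 0, "wx": 0, "wy": 0, "wz": 0, "claw": 0.02}
    - {"dx": 0, "dy": 0, "dz": 0, "wx": 0, "wy": 0, "wz": 0, "claw": 0.02}

```text
t: 22.32
eef_pos: [0.5844, 0.095, 0.3383]
tool_rot: [0.0, 1.0, -0.012, 0.0]
contact_force: [0.0, 0.2, -0.7]
gripper_width: 0.354
grasp_force: 39.8
```

drive_tool:
  increments:
    - {"dx": -0.003, "dy": 0.014, "dz": 0, "wx": 0, "wy": 0, "wz": 0, "claw": 0.02}
    - {"dx": -0.006, "dy": 0.03, "dz": 0, "wx": 0, "wy": 0, "wz": 0, "claw": 0.02}
    - {"dx": -0.01, "dy": 0.045, "dz": 0, "wx": 0, "wy": 0, "wz": 0, "claw": 0.02}
    - {"dx": -0.01, "dy": 0.05, "dz": 0, "wx": 0, "wy": 0, "wz": 0, "claw": 0.02}
    - {"dx": -0.01, "dy": 0.05, "dz": 0, "wx": 0, "wy": 0, "wz": 0, "claw": 0.02}
    - {"dx": -0.01, "dy": 0.05, "dz": 0, "wx": 0, "wy": 0, "wz": 0, "claw": 0.02}
    - {"dx": -0.01, "dy": 0.05, "dz": 0, "wx": 0, "wy": 0, "wz": 0, "claw": 0.02}
    - {"dx": -0.01, "dy": 0.05, "dz": 0, "wx": 0, "wy": 0, "wz": 0, "claw": 0.02}
    - {"dx": -0.01, "dy": 0.05, "dz": 0, "wx": 0, "wy": 0, "wz": 0, "claw": 0.02}
    - {"dx": -0.008, "dy": 0.04, "dz": 0, "wx": 0, "wy": 0, "wz": 0, "claw": 0.02}
    - {"dx": -0.005, "dy": 0.02, "dz": 0, "wx": 0, "wy": 0, "wz": 0, "claw": 0.02}
    - {"dx": 0, "dy": 0, "dz": 0, "wx": 0, "wy": 0, "wz": 0, "claw": 0.02}
    - {"dx": 0, "dy": 0, "dz": 0, "wx": 0, "wy": 0, "wz": 0, "claw": 0.02}

```text
t: 23.95
eef_pos: [0.4822, -0.3495, 0.3383]
tool_rot: [-0.001, 1.0, -0.011, 0.0]
contact_force: [-0.1, 0.3, -2.6]
gripper_width: 0.351
grasp_force: 39.9
```

drive_tool:
  increments:
    - {"dx": 0, "dy": 0.0025, "dz": 0.02, "wx": 0, "wy": 0, "wz": 0, "claw": 0.02}
    - {"dx": 0, "dy": 0, "dz": 0.02, "wx": 0, "wy": 0, "wz": 0, "claw": 0.02}
    - {"dx": 0, "dy": 0, "dz": 0.02, "wx": 0, "wy": 0, "wz": 0, "claw": 0.02}
    - {"dx": 0, "dy": 0, "dz": 0, "wx": 0, "wy": 0, "wz": 0, "claw": 0.02}
    - {"dx": 0, "dy": 0, "dz": 0, "wx": 0, "wy": 0, "wz": 0, "claw": 0.02}

```text
t: 24.58
eef_pos: [0.4822, -0.3532, 0.2793]
tool_rot: [0.0, 1.0, -0.012, 0.001]
contact_force: [-0.4, -0.6, -1.1]
gripper_width: 0.355
grasp_force: 39.8
```

drive_tool:
  increments:
    - {"dx": 0, "dy": -0.001, "dz": 0.01, "wx": 0, "wy": 0, "wz": 0, "claw": 0.02}
    - {"dx": 0, "dy": 0, "dz": 0.01, "wx": 0, "wy": 0, "wz": 0, "claw": 0.02}
    - {"dx": 0, "dy": 0, "dz": 0.01, "wx": 0, "wy": 0, "wz": 0, "claw": 0.02}

```text
t: 24.95
eef_pos: [0.4811, -0.3531, 0.2475]
tool_rot: [-0.0, 1.0, -0.013, -0.0]
contact_force: [0.5, 0.6, -1.7]
gripper_width: 0.355
grasp_force: 39.8
```

drive_tool:
  increments:
    - {"dx": 0, "dy": 0, "dz": 0.01, "wx": 0, "wy": 0, "wz": 0, "claw": 0.02}
    - {"dx": 0, "dy": 0, "dz": 0.01, "wx": 0, "wy": 0, "wz": 0, "claw": 0.02}
    - {"dx": 0, "dy": 0, "dz": 0.01, "wx": 0, "wy": 0, "wz": 0, "claw": 0.02}
    - {"dx": 0, "dy": 0, "dz": 0.01, "wx": 0, "wy": 0, "wz": 0, "claw": 0.02}

```text
t: 25.45
eef_pos: [0.4812, -0.3531, 0.2076]
tool_rot: [0.0, 1.0, -0.012, -0.0]
contact_force: [0.4, -0.3, -2.0]
gripper_width: 0.348
grasp_force: 39.8
```

drive_tool:
  increments:
    - {"dx": 0, "dy": 0, "dz": 0.006, "wx": 0, "wy": 0, "wz": 0, "claw": 0.02}
    - {"dx": 0, "dy": 0, "dz": 0.004, "wx": 0, "wy": 0, "wz": 0, "claw": 0.02}
    - {"dx": 0, "dy": 0, "dz": 0.002, "wx": 0, "wy": 0, "wz": 0, "claw": 0.02}

```text
t: 25.82
eef_pos: [0.4813, -0.3532, 0.1962]
tool_rot: [0.0, 1.0, -0.013, 0.0]
contact_force: [-0.5, 0.7, -2.0]
gripper_width: 0.351
grasp_force: 39.8
```

drive_tool:
  increments:
    - {"dx": 0, "dy": 0, "dz": 0.0015, "wx": 0, "wy": 0, "wz": 0, "claw": 0.02}
    - {"dx": 0, "dy": 0, "dz": 0, "wx": 0, "wy": 0, "wz": 0, "claw": 0.02}

```text
t: 26.08
eef_pos: [0.4813, -0.3532, 0.1949]
tool_rot: [0.0, 1.0, -0.013, 0.0]
contact_force: [-0.1, -0.3, -1.1]
gripper_width: 0.352
grasp_force: 39.8
```

drive_tool:
  increments:
    - {"dx": 0, "dy": 0, "dz": 0.0015, "wx": 0, "wy": 0, "wz": 0, "claw": 0.02}
    - {"dx": 0, "dy": 0, "dz": 0, "wx": 0, "wy": 0, "wz": 0, "claw": 0.02}

```text
t: 26.32
eef_pos: [0.4816, -0.3533, 0.194]
tool_rot: [0.0, 1.0, -0.012, 0.001]
contact_force: [-1.2, 0.0, 3.2]
gripper_width: 0.354
grasp_force: 39.8
```

The scanner is on the holder floor: the vertical force changed sign at the same height as when I gripped it. Now I release and rise.

drive_tool:
  increments:
    - {"dx": 0, "dy": 0, "dz": 0, "wx": 0, "wy": 0, "wz": 0, "claw": 0.04}
    - {"dx": 0, "dy": 0, "dz": 0, "wx": 0, "wy": 0, "wz": 0, "claw": 0.05}
    - {"dx": 0, "dy": 0, "dz": 0, "wx": 0, "wy": 0, "wz": 0, "claw": 0.065}
    - {"dx": 0, "dy": 0, "dz": 0, "wx": 0, "wy": 0, "wz": 0, "claw": 0.075}
    - {"dx": 0, "dy": 0, "dz": 0, "wx": 0, "wy": 0, "wz": 0, "claw": 0.075}
    - {"dx": 0, "dy": 0, "dz": -0.02, "wx": 0, "wy": 0, "wz": 0, "claw": 0.075}
    - {"dx": 0, "dy": 0, "dz": -0.04, "wx": 0, "wy": 0, "wz": 0, "claw": 0.075}
    - {"dx": 0, "dy": 0, "dz": -0.05, "wx": 0, "wy": 0, "wz": 0, "claw": 0.075}
    - {"dx": -0.03, "dy": 0, "dz": -0.03, "wx": 0, "wy": 0, "wz": 0, "claw": 0.075}
    - {"dx": 0, "dy": 0, "dz": 0, "wx": 0, "wy": 0, "wz": 0, "claw": 0.075}

```text
t: 27.58
eef_pos: [0.4506, -0.3538, 0.3363]
tool_rot: [0.002, 1.0, -0.014, 0.002]
contact_force: [-0.3, -0.1, -0.3]
gripper_width: 0.876
grasp_force: 0.0
```

Run:
```python
from chk import *
chk('a9')
f=np.load('a9.npz');p,d=f["p"],f["d"];g=np.load("top0.npz")
o=get_obs();w,dw=read_camera("wrist");X=cloud(dw,cam("wrist",o));k=cv2.medianBlur(X[:,:,2].astype(np.float32),3)
n=(np.hypot(X[:,:,0]-.479,X[:,:,1]+.356)<.04)&(k>.19)&(k<.22)
print("grip top",rect(X[n]),np.percentile(X[n][:,2],[50,95]))
a=cv2.resize(p[150:280,110:420],(775,325));cv2.imwrite("pics/end.png",a[:,:,::-1])
```

```text
dark box (array([0.5954, 0.0587]), array([0.1069, 0.1787]), np.float32(-2.52)) [ 0.5385 -0.0326  0.0665] [0.6513 0.1466 0.0841]
grip top (array([ 0.4784, -0.3561]), array([0.0293, 0.0298]), np.float32(89.67)) [0.20903435 0.21016626]
```

View pics/end.png

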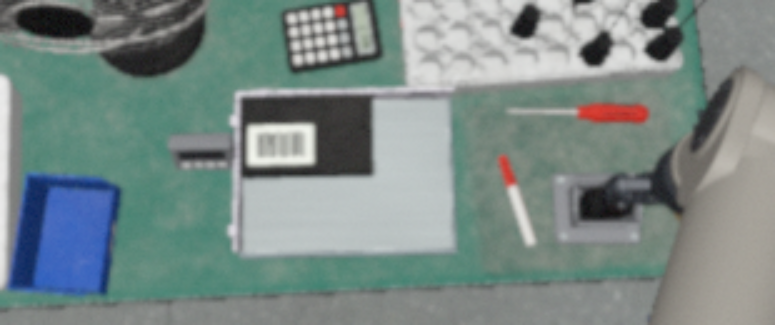

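The final view shows the box square in the corner at (307,135), the scanner back in its holder at its original height, and the bystanders undisturbed. Handing in.

```bash
python3 -c "
from station import *
print(hand_in())"
```

```text
the job is handed in; nothing more can be done
None
```

The job is handed in at about 28 s. The box is square in the corner, and I held the scanner still about 8 cm over the label for more than a second. It is back window-down on its holder floor, and the bystanders in the final view look unmoved.

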